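# Click the amber filter of the cold-light source into place

### The arm

A 6-joint arm with a two-finger parallel gripper is mounted at the origin on the work surface. World frame = base frame: x ahead of the robot, y to its left, z up, the work surface at z = 0. Lengths are in mm, angles in rad, forces in N, time in s.
With the tool pointing down it reaches from about 250 to 800 mm from the base axis. Payload 3.9 kg.
Tool frame: the origin (TCP) lies on the centre line of the jaws, within the pads' length; the fingertips stand 8 mm ahead of it and the grasp point (between the pads) lies 11 mm behind it; z points along the fingers, y is the line along which they close (so a half turn about z gives the same grasp; the last joint's range is limited). The gripper opens to 85 mm and grips with 20 to 120 N. Pads are 22 mm wide; open, the fingers measure 114 mm over their backs; the gripper's body (76 mm by 85 mm) begins 54 mm behind the grasp point. The pads swing forward as they close: fully open they stand 13 mm farther back than shut.
Start: joints at [1.218, 0.26, -0.138, 1.173, 0, 1.571], TCP at [181.396, 492.657, 239.304] pointing down, gripper open.
Joint ranges: [-2.78, 2.78], [-0.83, 1.72], [-1.28, 1.37], [-1.9, 2.12], [-1.57, 1.48], [-3.14, 3.14]. Speed limits (rad/s): [2.57, 2.57, 3.14, 3.14, 3.14, 3.14].

### API

Orientations are given as a unit quaternion [x, y, z, w].
In Python, from station import env, eyes gives the robot as it stands. The module is installed in compiled form; this text tells all that it offers.
- The arm moves only by the tool servo_tool, never from a script. Its argument "steps" is one flat list of numbers, 5 for each row, row after row: the shift along the tool's x, y, z in mm, then the turn about the tool's z in degrees, then the finger opening in mm, from 0 to 85.4. In form: [tx, ty, tz, twist, gripper, tx, ty, tz, twist, gripper, ...]. A call has 1 to 12 rows; each row is the pose to reach, as a shift and turn from the pose commanded when the call began, along the tool's axes at that moment; what a row does not reach only later rows make up. A row lasts 1/12 s, in which the tool goes at most 41.7 mm and 7.16 degrees, less where a joint would pass 70% of its speed; a pose out of reach is approached as far as the arm can. A call with a gripper value outside its range is refused whole. The fingers move at their own pace and stop on an object; "force" is the grip in N (left out, the last holds). Time passes only in rows, so rows that repeat a pose let the fingers close. It gives the time, the measured TCP pose, the force, the opening and the grip force at its end, in the units of the state.
- env.get_obs(): the state, without advancing time (a new reading comes with each control period).
- eyes.read_camera(name): name is "scene" or "side" or "wrist"; returns (picture, depth): 384x512x3 uint8, red, green, blue; 384x512 float32, mm along the optical axis (not along the pixel's ray), 0 where there is no reading.
- eyes.camera_model(name): a dict with "fov_y" (degrees; the focal length in pixels is half the picture's height over the tangent of half this angle, whatever the lens; pixels are square), "cx", "cy" (the principal point, pixels), "rvec" (rotation vector, rad) and "tvec" (3), from world to camera coordinates, as OpenCV has them. Camera axes: x right, y down, z forward; pixel columns grow to the right and rows downward; lengths in mm; the calibration is good to about 2 mm. A picture is of the moment at which its call begins: read the wrist's pose just before it. camera_model takes no time and is no camera call; for the wrist camera it gives the pose at the moment of the call.
- env.job_done(): hands the job in; it is judged then, once.
The state is a dict: "t": time; "q": joint angles; "qvel": joint speeds; "effort": joint torques, N m; "eef_pos": TCP position; "tool_rot": TCP orientation; "ft_force": force on the tool from outside, world axes, zero at the start; "torque": the same for the moment, N m; "finger_gap": finger opening in mm; "finger_force": force on a finger pad.
Only numpy, scipy, OpenCV 4.12 (cv2) and the standard library are available. Lean on these libraries where they do the work, as an engineer would, in place of code of your own. Each camera call takes 0.05 s, during which the arm holds its last target. There are 200 camera calls.

### The job

The board is about to get its UV-curing mask, so put the amber filter into the cold-light source: with a fingertip, flick the ribbed edge of the filter wheel on top of its case, either way round, click by click, until the orange pad of the wheel stands at the white index line, settled in its click. Stop there without running past it, push gently without gripping the wheel, and leave everything else where it is.

Things in the scene. Friction and masses are not known exactly. Their poses are not given: they have to be found in the camera images.
- light_source: Cold-light source: cream box 240 mm deep (its x), 160 wide (y), 135 high, fixed; origin under its centre, z up. Dark front at x = -120 mm; two bent metal light guides reach from it to x = -340 mm over a board holder, |y| to 105 mm, up to 190 mm above the table. The filter wheel stands up through a slot in the flat top. A jar and tweezers lie on the top behind it.
- board_holder: Aluminium holder with a green-black circuit board, 110 x 200 mm, 28 mm high, fixed, under the light guides. Origin under its centre.
- wheel_hub (a point): Grey filter wheel on a level axle along the case's x; this point is its centre, at x -75, y 0, z 101 mm of the case. Rim 16 mm wide, root radius 40 mm, eight flat-sided ribs across it, 45 deg apart, 8 mm thick, out to radius 54 mm (valleys 33 mm wide there); the top 20 mm stand above the case. A coloured pad 19 mm long lies in each valley. Its x axis is the axle; the frame turns with the wheel.
- index_mark (a point): White index line on top of the case, on both sides of the wheel's slot; this point is straight above the wheel's centre, on the top of the case. In a settled click one pad is on top, in line with the mark, and the nearest ribs stand 22.5 deg to either side (tips 21 mm along the case's y from the centre, 50 mm above it). Pushing a rib along the case's y turns the wheel.
- amber_pad (a point): Middle of the orange (amber) pad, 41 mm from the axle; it must come to the top, at the index line. Pads that reach the line one after another as the wheel's top is pushed towards the case's +y: black, violet, magenta, white, blue, green, orange. Towards -y: blue, white, magenta, violet, black, cyan, orange.
- filter_wheel (a joint): Wheel angle, rad; grows as the wheel's top moves to the case's +y. Amber is at the line at 0 and, a turn back, at -6.283. A click every 0.785; a spring detent (about 2 N at a rib) peaks half-way and, once past, pulls the wheel into the next click by itself. Starts in a click: -1.57 (blue at the line), -2.36 (white), -3.14 (magenta), -3.93 (violet) or -4.71 (black).
- flux_jar: White-labelled jar, 38 mm wide, 34 mm high, on top of the light source; leave it alone. Origin under its centre.
- mask_syringe: Green syringe about 130 mm long, lying beside the case; leave it alone. Origin under its centre.
- tweezers: Steel tweezers 137 mm long, lying on top of the light source; leave them alone. Origin under its centre.
- screwdriver: Red-handled screwdriver 150 mm long, lying beside the case; leave it alone. Origin under its centre.
- solder_spool: Blue spool 56 mm wide, 40 mm high; leave it alone. Origin under its centre.
- screw_tray: Black tray 120 x 90 x 20 mm; leave it alone. Origin under its centre.
- ipa_bottle: White bottle 60 mm wide, 140 mm high; leave it alone. Origin under its centre.

How it is judged (in metres and radians):
At the end, for the whole second after the job is handed in: The orange pad rests at the index line: wheel angle within 0.09 rad of the amber click (0, or a whole turn back), wheel at rest ((value of joint filter_wheel between -0.09 and 0.09 rad or value of joint filter_wheel between -6.373 and -6.193 rad) and velocity of joint filter_wheel between -0.1 and 0.1 rad/s); the robot touches nothing.
It fails at once if the wheel is run past amber into the next click (value of joint filter_wheel above 0.45 rad or value of joint filter_wheel below -6.733 rad).
It fails at once if the filter wheel or the light source is gripped or pushed with more than 25 N (contact force between any of the fingers, the arm and light_source above 25 N).
It fails at once if one of the loose things round about is lifted or shifted by more than 15 mm (distance of any of flux_jar, mask_syringe, tweezers, screwdriver, solder_spool, screw_tray, ipa_bottle from where it was at the start of the episode above 0.015 m).
It also fails if it takes over 51 s, if anything falls off the work surface, if the arm or the gripper's body presses on something with over 40 N, if the wrist force passes 120 N, or if a joint passes its speed limit or range.

## Working session

There is one attempt and no reset: what is moved stays moved. The work goes in short steps, Python scripts to look and compute and a tool call to move; the robot and the scene stay as the last step left them, time stands still between calls to the robot, and variables do not carry over. Pictures are saved under pics/ and viewed, at most 10 in all, crops included, and the job is handed in when it is done.

Besides the shell and the picture viewer there is one more tool, called in YAML: its name, and indented under it one key for each argument. servo_tool: Moves the arm, as the interface text tells. Its arguments: {"type":"object","properties":{"steps":{"type":"array","items":{"type":"number"}},"force":{"type":"number"}},"required":["steps"]}

```bash
mkdir -p pics
cat > h.py <<'E'
import numpy as np,cv2
from station import env,eyes
def grab(n):
    m=eyes.camera_model(n);p,d=eyes.read_camera(n)
    np.savez(n+'.npz',p=p,d=d,**{k:np.array(v) for k,v in m.items()})
    return p,d,m
def pts(n):
    z=np.load(n+'.npz');d=z['d'];f=192/np.tan(np.radians(z['fov_y'])/2)
    v,u=np.mgrid[:384,:512]
    c=np.stack([(u-z['cx'])*d/f,(v-z['cy'])*d/f,d],-1)
    R,_=cv2.Rodrigues(z['rvec']);return (c-z['tvec'].ravel())@R
E
python3 - <<'E'
from h import *
o=env.get_obs();print(o['t'],o['eef_pos'],o['tool_rot'])
for n in('scene','side'):
    p,d,m=grab(n);cv2.imwrite(f'pics/{n}.png',cv2.resize(p[...,::-1],(800,600)));print(m)
E
```

```text
0.0 [181.1599631  492.040528   238.46871795] [ 1.75501405e-01  9.84478697e-01 -9.57456401e-04 -1.85583546e-04]
{'fov_y': 55.045502655997, 'cx': 252.11919573213774, 'cy': 194.2020154375757, 'rvec': array([ 2.10243251,  1.37135491, -0.51754029]), 'tvec': array([-239.9765311 , -306.26001746, 1696.28184207])}
{'fov_y': 52.02048499867099, 'cx': 258.9058502846032, 'cy': 186.67706367063846, 'rvec': array([ 2.20595104, -0.35454127,  0.19466344]), 'tvec': array([-513.82429931,  197.9599411 , 1296.66918781])}
```

View pics/scene.png

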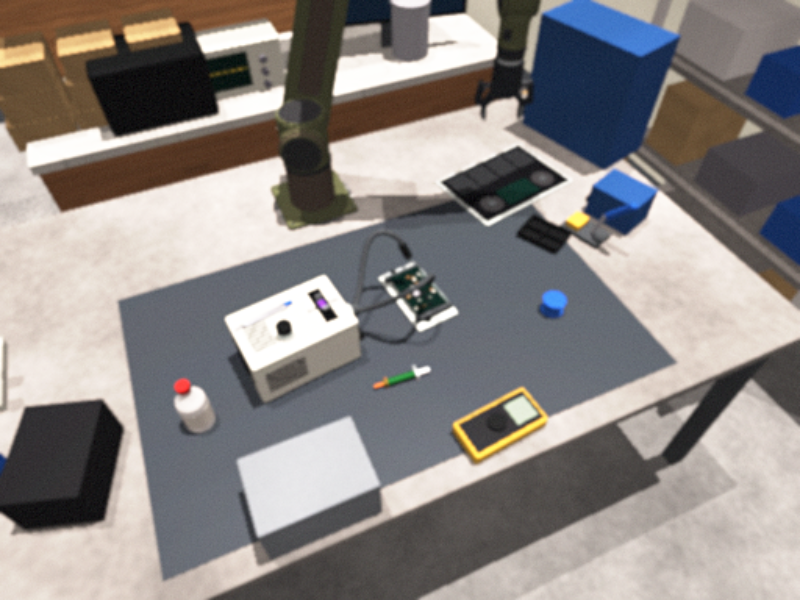

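View pics/side.png

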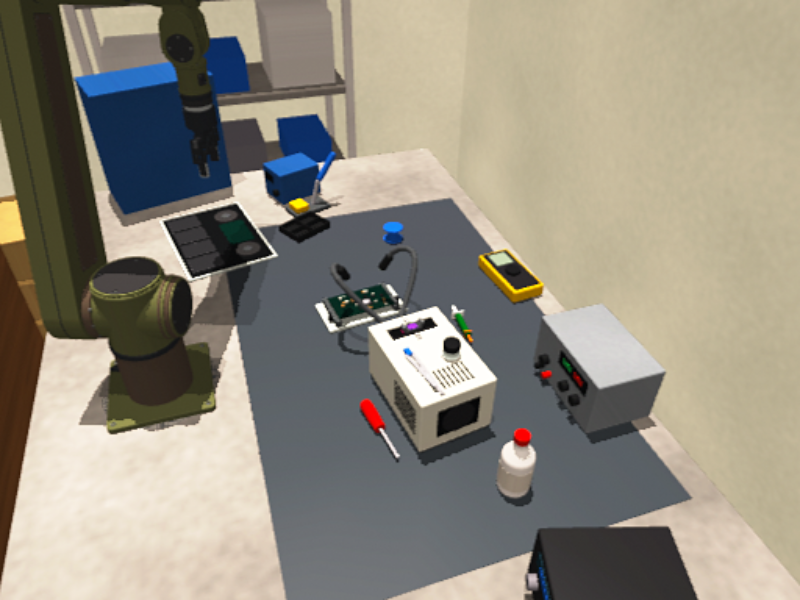

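The scene view shows the case at (290,335) with the wheel at (322,303). In the side view the wheel is at (412,327), with a violet pad on top. Next I'll fit the case pose from its top plane and enlarge the wheel.

Run:
```python
from h import *
for n in('scene','side'):
    P=pts(n);z=np.load(n+'.npz')
    s=z['p'].astype(float)
    m=(abs(P[...,2]-135)<9)&(z['d']>0)
    v,u=np.mgrid[:384,:512]
    c=(186,218) if n=='scene' else (276,240)
    m&=(abs(u-c[0])<75)&(abs(v-c[1])<75)
    k,l=cv2.connectedComponents(m.astype(np.uint8))
    i=np.bincount(l[l>0]).argmax();q=P[l==i]
    r=cv2.minAreaRect(q[:,:2].astype(np.float32))
    print(n,len(q),np.median(q[:,2]),r,cv2.boxPoints(r).round())
    w=P[(P[...,2]>146)&(P[...,2]<162)&(abs(u-c[0])<75)&(abs(v-c[1])<75)]
    # coloured pad
    hsv=cv2.cvtColor(z['p'],cv2.COLOR_RGB2HSV)
    vm=(hsv[...,0]>125)&(hsv[...,0]<165)&(hsv[...,1]>100)&(abs(u-c[0])<75)&(abs(v-c[1])<75)
    print('violet',vm.sum(),np.median(P[vm],0))
a=np.load('scene.npz')['p'][165:245,135:245,::-1];b=np.load('side.npz')['p'][190:270,225:335,::-1]
cv2.imwrite('pics/crop.png',np.vstack([cv2.resize(x,None,fx=3.7,fy=3.7,interpolation=2) for x in(a,b)]))
```

```text
scene 2606 135.47139768969916 ((523.6824951171875, -203.32675170898438), (162.67105102539062, 241.65328979492188), 7.488323211669922) [[ 427.  -94.]
 [ 459. -334.]
 [ 620. -313.]
 [ 589.  -73.]]
violet 26 [ 508.43435135 -132.23893481  141.63363321]
side 2815 135.04165434665697 ((519.2807006835938, -205.443603515625), (161.60169982910156, 245.7096710205078), 7.341344356536865) [[ 423.  -94.]
 [ 455. -338.]
 [ 615. -317.]
 [ 584.  -73.]]
violet 25 [ 511.49601162 -132.87688292  141.22566359]
```

View pics/crop.png

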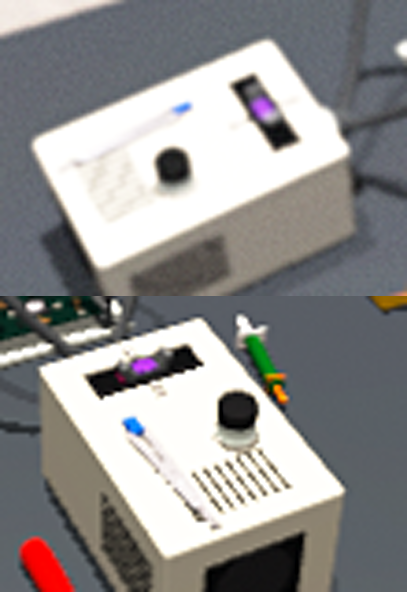

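Violet is at the line, with magenta on the −y side, so the wheel is at −3.93. That makes it 3 clicks towards case −y (world −x). I'll move in with the gripper shut, and the first half also tests the twist sign.

servo_tool:
  steps: [-50,-40,-30,-5,0,-282,-224,-32,-28,0,-282,-224,-32,-28,0,-282,-224,-32,-28,0,-282,-224,-32,-28,0,-282,-224,-32,-28,0,-282,-224,-32,-28,0,-282,-224,-32,-28,0,-282,-224,-32,-28,0,-282,-224,-32,-28,0,-282,-224,-32,-28,0,-282,-224,-32,-28,0]
  force: 20

```text
t: 1.1
eef_pos: [368.3, 184.9, 271.0]
tool_rot: [-0.067, 0.998, 0.0, -0.001]
ft_force: [-0.1, -0.2, -0.6]
finger_gap: 0.3
finger_force: 0.0
```

```bash
cat > g.py <<'E'
from h import *
import sys
from scipy.spatial.transform import Rotation as Ro
o=env.get_obs();R=Ro.from_quat(o['tool_rot']).as_matrix()
print(o['t'],o['eef_pos'].round(1),o['q'].round(2),R.round(3).tolist(),o['ft_force'].round(1),o['finger_gap'])
H=np.array([511.7,-130.2,0]);yc=np.array([.9915,.13,0]);xc=np.array([.13,-.9915,0])
e=np.array(o['eef_pos'])
print('case y,x off hub, tip z',(e-H)@yc,(e-H)@xc,e[2]-8,'xtool deg',np.degrees(np.arctan2(R[1,0],R[0,0])))
if len(sys.argv)>1:
    y,x,z=map(float,sys.argv[1:4]);T=H+y*yc+x*xc+np.array([0,0,z+8]);print('shift',(R.T@(T-e)).round(1))
E
python3 g.py 45 0 260
```

```text
1.1 [368.3 184.9 271. ] [ 0.46  0.05 -0.31  1.21  0.    0.33] [[-0.991, -0.134, -0.001], [-0.134, 0.991, 0.0], [0.001, 0.0, -1.0]] [-0.1 -0.2 -0.6] 0.3495680063506814
case y,x off hub, tip z -101.18113977201163 -331.06659642519463 262.99710965014305 xtool deg -172.28183623265184
shift [-144.7 -331.7    2.7]
```

servo_tool:
  steps: [-145,-332,0,0,0,-145,-332,0,0,0,-145,-332,0,0,0,-145,-332,0,0,0,-145,-332,0,0,0,-145,-332,0,0,0,-145,-332,0,0,0,-145,-332,0,0,0,-145,-332,0,0,0,-145,-332,0,0,0,-145,-332,0,0,0,-145,-332,0,0,0]

```text
t: 2.1
eef_pos: [557.0, -122.0, 270.7]
tool_rot: [-0.069, 0.998, 0.001, -0.001]
ft_force: [-0.7, 0.5, -0.1]
finger_gap: 0.2
finger_force: 0.0
```

```bash
python3 g.py 45 0 170
python3 - <<'E'
from h import *
p,d,m=grab('wrist');cv2.imwrite('pics/w1.png',cv2.resize(p[...,::-1],(800,600)))
P=pts('wrist');ok=(d>0)&(abs(P[...,2]-135)<4)
k,l=cv2.connectedComponents(ok.astype(np.uint8));i=np.bincount(l[l>0]).argmax()
print(np.median(P[l==i],0))
H=np.array([511.7,-130.2]);q=P[...,:2]-H;Y=q@[.9915,.13];X=q@[.13,-.9915]
s=(d>0)&(P[...,2]>139)&(P[...,2]<165)&(abs(X)<25)&(abs(Y)<40)
for a in range(-32,33,4):
    t=s&(abs(Y-a)<2); print(a,t.sum(),(X[t].mean(),P[t][:,2].max()) if t.sum() else '')
E
```

```text
2.1 [ 557.  -122.   270.7] [-0.22  0.33  0.04  1.29  0.   -0.35] [[-0.99, -0.138, -0.002], [-0.138, 0.99, 0.001], [0.002, 0.001, -1.0]] [-0.7  0.5 -0.1] 0.16086235377131888
case y,x off hub, tip z 45.962098332428894 -2.2495646049746116 262.6930894221569 xtool deg -172.05495522751795
shift [ 0.8 -2.4 92.7]
[ 512.53007182 -199.17439363  134.92562109]
-32 0 
-28 0 
-24 62 (np.float64(2.076462655008229), np.float64(152.08768416285218))
-20 85 (np.float64(3.3904916241464353), np.float64(152.96643658943538))
-16 90 (np.float64(2.6272476369502), np.float64(152.6736921009187))
-12 54 (np.float64(2.2213884841607308), np.float64(143.32633459053818))
-8 89 (np.float64(2.6666386103633366), np.float64(143.37122371850273))
-4 72 (np.float64(2.6217310849953197), np.float64(143.24042804305475))
0 88 (np.float64(2.601575934396799), np.float64(143.43586252037477))
4 69 (np.float64(2.9195232643155973), np.float64(143.79666824669712))
8 55 (np.float64(2.944600455495706), np.float64(143.6746222696629))
12 99 (np.float64(3.0040876476517364), np.float64(151.1934181091613))
16 85 (np.float64(2.7367124252922372), np.float64(152.7368951368634))
20 68 (np.float64(2.862377367805504), np.float64(151.9085490429038))
24 13 (np.float64(1.9660626570428728), np.float64(151.1263347844184))
28 0 
32 0
```

View pics/w1.png

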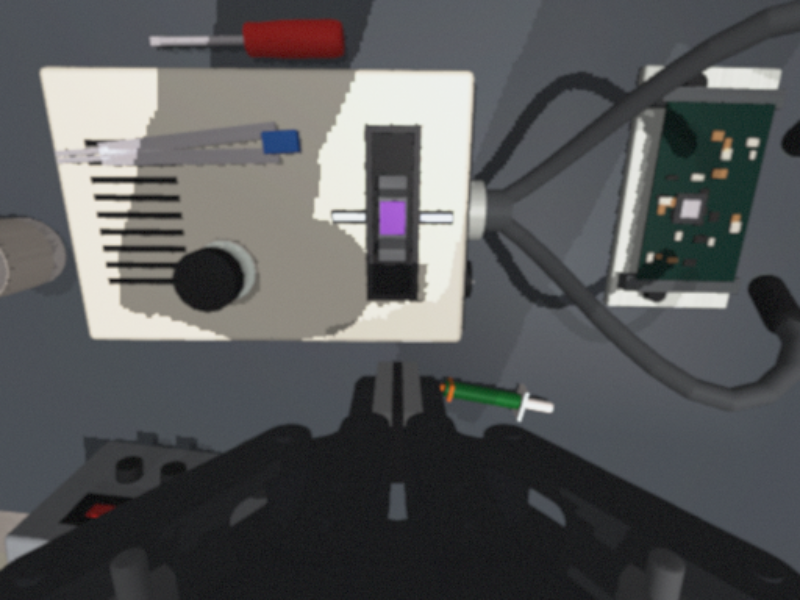

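The picture shows violet at (392,217) on the white index line, both ribs in view, and the shut fingers clear. I'll use the refined hub (510.5,−132.9) and descend on the +y side.

```bash
sed -i 's/511.7,-130.2,0/510.5,-132.9,0/' g.py; python3 g.py 43 0 145
```

```text
2.15 [ 556.8 -121.8  271. ] [-0.22  0.33  0.04  1.29  0.   -0.35] [[-0.99, -0.139, -0.001], [-0.139, 0.99, 0.001], [0.001, 0.001, -1.0]] [ 0.2 -0.2  0.3] 0.28726849334934057
case y,x off hub, tip z 47.32401977791409 -4.945091950418749 263.0108030070904 xtool deg -172.03405042193847
shift [  4.2  -5.  118. ]
```

servo_tool:
  steps: [4,-5,30,0,0,4,-5,60,0,0,4,-5,85,0,0,4,-5,100,0,0,4,-5,110,0,0,4,-5,115,0,0,4,-5,118,0,0,4,-5,118,0,0,4,-5,118,0,0]

```text
t: 2.9
eef_pos: [554.8, -129.6, 154.4]
tool_rot: [-0.068, 0.998, -0.0, 0.001]
ft_force: [0.1, -0.1, -0.2]
finger_gap: 0.0
finger_force: 0.0
```

```bash
python3 g.py 0 0 145
```

```text
2.9 [ 554.8 -129.6  154.4] [-0.23  0.38 -0.19  1.    0.   -0.37] [[-0.991, -0.136, 0.002], [-0.136, 0.991, -0.0], [-0.002, -0.001, -1.0]] [ 0.1 -0.1 -0.2] 0.03252563755954832
case y,x off hub, tip z 44.31561099179223 2.4747816825898776 146.42031814904308 xtool deg -172.18438309769613
shift [44.3  2.7  1.3]
```

servo_tool:
  steps: [5,1,1,0,0,10,2,1,0,0,14,2,1,0,0,18,2,1,0,0,22,2,1,0,0,26,2,1,0,0,30,2,1,0,0,34,2,1,0,0,38,2,1,0,0,41,2,1,0,0,44,2,1,0,0,44,2,1,0,0]

```text
t: 3.9
eef_pos: [508.9, -133.7, 152.0]
tool_rot: [-0.068, 0.998, 0.0, -0.001]
ft_force: [-1.0, 1.6, -0.1]
finger_gap: -0.3
finger_force: 0.0
```

servo_tool:
  steps: [0,0,-8,0,0,0,0,-20,0,0,0,0,-35,0,0,0,0,-35,0,0,-22,0,-35,0,0,-44,0,-35,0,0,-44,0,-35,0,0,-44,0,-35,0,0]

```text
t: 4.57
eef_pos: [554.5, -127.6, 186.8]
tool_rot: [-0.068, 0.998, -0.0, -0.0]
ft_force: [0.0, -0.4, 0.6]
finger_gap: -0.1
finger_force: 0.0
```

```bash
python3 g.py 43 0 145
python3 - <<'E'
from h import *
p,d,m=grab('wrist');cv2.imwrite('pics/w2.png',cv2.resize(p[...,::-1],(600,450)))
E
```

```text
4.5667 [ 554.5 -127.6  186.8] [-0.23  0.36 -0.13  1.08 -0.   -0.36] [[-0.991, -0.136, -0.0], [-0.136, 0.991, -0.0], [0.0, -0.0, -1.0]] [ 0.  -0.4  0.6] -0.11746018912378574
case y,x off hub, tip z 44.299783198778705 0.4897155031304765 178.8054366567619 xtool deg -172.1698368636855
shift [ 1.3  0.5 33.8]
```

View pics/w2.png

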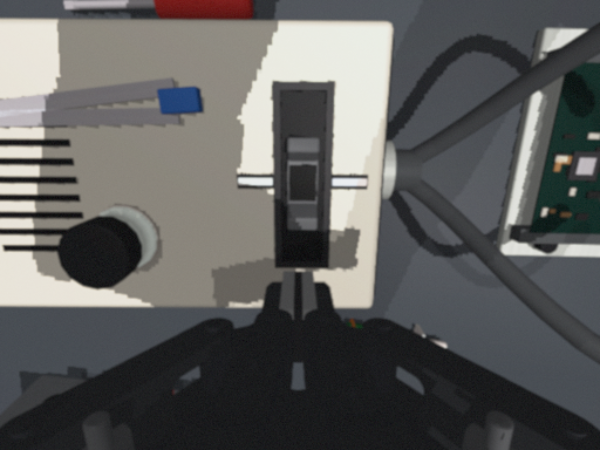

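The black pad is now at the index line, at (302,182), so one click turned cleanly. I'll repeat the same stroke.

servo_tool:
  steps: [1,0,12,0,0,1,0,24,0,0,1,0,31,0,0,1,0,34,0,0,1,0,34,0,0,1,0,34,0,0]

```text
t: 5.12
eef_pos: [552.5, -128.0, 153.5]
tool_rot: [-0.068, 0.998, -0.0, -0.0]
ft_force: [-0.3, -0.2, 0.4]
finger_gap: 0.0
finger_force: 0.0
```

servo_tool:
  steps: [5,0,0,0,0,10,0,0,0,0,14,0,0,0,0,18,0,0,0,0,22,0,0,0,0,26,0,0,0,0,30,0,0,0,0,34,0,0,0,0,38,0,0,0,0,41,0,0,0,0,43,0,0,0,0,43,0,0,0,0]

```text
t: 6.12
eef_pos: [509.2, -133.8, 153.0]
tool_rot: [-0.068, 0.998, 0.0, -0.001]
ft_force: [0.1, -0.3, -0.2]
finger_gap: 0.1
finger_force: 0.0
```

servo_tool:
  steps: [0,0,-8,0,0,0,0,-20,0,0,0,0,-35,0,0,0,0,-35,0,0,-22,0,-35,0,0,-43,0,-35,0,0,-43,0,-35,0,0,-43,0,-35,0,0]

```text
t: 6.78
eef_pos: [553.4, -127.8, 187.8]
tool_rot: [-0.068, 0.998, -0.0, -0.0]
ft_force: [-0.2, 0.7, 0.2]
finger_gap: 0.2
finger_force: 0.0
```

```bash
python3 g.py 43 0 145
python3 - <<'E'
from h import *
p,d,m=grab('wrist');cv2.imwrite('pics/w3.png',cv2.resize(p[...,::-1],(600,450)))
E
```

```text
6.7833 [ 553.4 -127.8  187.8] [-0.23  0.36 -0.13  1.08 -0.   -0.36] [[-0.991, -0.136, -0.0], [-0.136, 0.991, -0.0], [0.0, -0.0, -1.0]] [-0.2  0.7  0.2] 0.1923074722157618
case y,x off hub, tip z 43.23405349823254 0.5202993724558627 179.79995387094803 xtool deg -172.17282864099317
shift [ 0.2  0.5 34.8]
```

View pics/w3.png

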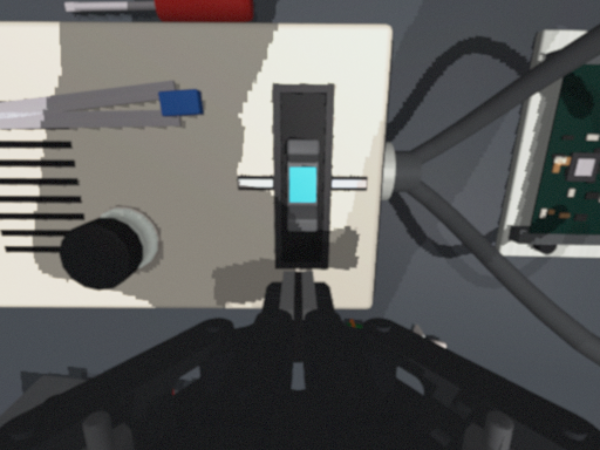

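Cyan is now at the line, at (302,184). One more stroke brings amber.

servo_tool:
  steps: [0,0,12,0,0,0,0,24,0,0,0,0,31,0,0,0,0,34,0,0,0,0,34,0,0,0,0,34,0,0]

```text
t: 7.33
eef_pos: [552.5, -128.0, 154.5]
tool_rot: [-0.068, 0.998, 0.0, -0.0]
ft_force: [0.5, -0.3, -0.3]
finger_gap: 0.2
finger_force: 0.0
```

servo_tool:
  steps: [5,0,0,0,0,10,0,0,0,0,14,0,0,0,0,18,0,0,0,0,22,0,0,0,0,26,0,0,0,0,30,0,0,0,0,34,0,0,0,0,38,0,0,0,0,41,0,0,0,0,43,0,0,0,0,43,0,0,0,0]

```text
t: 8.33
eef_pos: [508.8, -133.7, 153.7]
tool_rot: [-0.068, 0.998, 0.0, -0.001]
ft_force: [0.1, -0.7, -0.5]
finger_gap: 0.5
finger_force: 0.0
```

servo_tool:
  steps: [0,0,-8,0,0,0,0,-20,0,0,0,0,-35,0,0,0,0,-40,0,0,-22,0,-60,0,0,-43,0,-60,0,0,-43,0,-60,0,0,-43,0,-60,0,0]

```text
t: 9.0
eef_pos: [553.7, -127.8, 214.2]
tool_rot: [-0.068, 0.998, -0.0, 0.0]
ft_force: [0.0, 0.4, -0.5]
finger_gap: 0.2
finger_force: 0.0
```

Run:
```python
from h import *
p,d,m=grab('wrist');cv2.imwrite('pics/w4.png',cv2.resize(p[...,::-1],(600,450)))
```

```text
(no output)
```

View pics/w4.png

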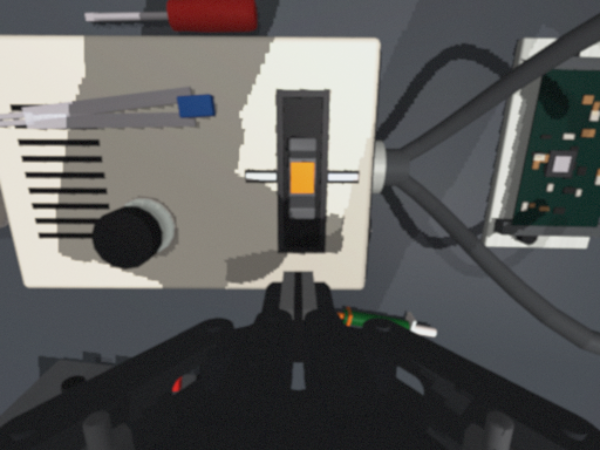

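Orange sits at the index line, at (302,178), with the ribs even on both sides and the arm clear. I'll hand it in.

```bash
python3 -c "
from station import env
print(env.job_done())"
```

```text
the job is handed in; nothing more can be done
None
```

The amber filter is in: three clicks towards the case's −y brought the orange pad to the index line, where the last wrist picture shows it sitting in its click with the arm clear, and I handed the job in at about 9 s (no verdict was returned).

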